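Jog the parts tumbler by its bayonet lid

TASK

Push the orange keeper lever on the blue parts tumbler all the way down so that its nose swings up off the mouth, then pick the green bayonet lid off the red mat and set it fully down into the mouth, its two lugs through the two slots. Turn the lid clockwise (seen from above) against the spring to the yellow half-way mark, well short of the red mark where the lock clicks, and finish while still gripping the lid and holding it there: the tumbler jogs only while it is held, so do not let go. Leave the spaceship, the brick separator and the jar where they are.

Things in the scene. Friction and masses are not known exactly. Their poses are not given: they have to be found in the camera images.
- tumbler: Fixed parts tumbler: blue housing 170 (x) x 150 (y) x 60 mm, on it a round grey collar, 92 mm diameter, top 90 mm above the worktop. Origin: centre of underside, on the mouth's axis; z up; -x is the lever side, roughly facing the robot. Marks on the collar, each twice, half a turn apart: white at the x axis (entry slots), yellow 0.5 rad clockwise of it (half-way), red 1.0 rad (lock clicks).
- mouth (a point): Centre of the mouth, level with the collar's top, 90 mm above the worktop; axes as the tumbler's. The mouth is a bore of 43 mm diameter, 25 mm deep, with two slots along +x and -x, each 15 mm wide and reaching over 30 mm from the axis. Beside the slots, tabs 10 mm thick pass over the turned lugs and keep the lid from being lifted out.
- drive (a joint): Angle (rad), clockwise from above, of the sprung drive ring in the mouth; 0 at rest, its pockets below the entry slots. The seated lid's lugs sit in the pockets with about 0.08 rad play either way, so the lid can lead this value by that. Its spring (0.03 N m at 0, 0.1 N m at half-way) turns ring and lid back when let go; the lock clicks at 1.0.
- lever (a joint): Angle (rad) of the orange keeper lever. At 0 its 40 mm nose lies level over the mouth, 11 mm above the collar, and blocks the lid; its handle (60 x 14 x 7 mm) points to tumbler -x and up, 0.87 rad above level. Pushing the handle down raises the nose; stop at 1.05 (handle 0.18 below level). Starts at 0 to 0.2; stays where left; friction 0.08 N m.
- lever_pivot (a point): The lever's pivot axis (along tumbler y), 60 mm to the tumbler's -x side of the mouth's axis and 105 mm above the worktop; axes as the tumbler's. Two steel cheeks beside it, 26 mm over all, rise to 113 mm.
- lever_tip (a point): End of the lever's handle, on its middle line, 60 mm from the pivot.
- lid: Loose green bayonet lid, 80 g, upright on the mat, same after a half turn. Origin: centre of underside. White plug 40 mm diameter, 20 high; two lugs along +x, -x at its foot (54 over both, 10 wide, 6 high); flange 62 mm diameter, 20 to 26 mm up, white pointers at its x ends. Seated: flange on the collar, origin 20 mm below its top.
- mat: Red silicone sorting mat, 200 x 200 x 3 mm, fixed flat on the worktop. Origin: centre of its underside.
- spaceship: Half-built grey brick spaceship, about 115 x 80 x 35 mm, loose, between the mat and the tumbler; leave it alone. Origin: centre of its underside.
- separator: White brick separator, 62 x 16 x 13 mm, lying loose on the mat's far part; leave it alone. Origin: centre of its underside, long axis x.
- jar: Clear plastic jar with blue twist cap, 60 mm diameter, 90 mm high, loose, standing nearer the robot, between the mat and the tumbler; leave it alone. Origin: centre of its underside.
- lid_grip (a point): Centre of the lid's grip bar, 40 mm above the lid's origin; axes as the lid's. The bar is 44 mm long (lid x), 16 mm wide (y), from 26 to 54 mm above the lid's origin, with a white line along its top.
There are look-alikes about, which are no part of the job. What is meant by the tumbler is not pink, and is the smaller of those in its own colour.

How it is judged:
By the outcome, as a careful person would: the job done as asked, in the order asked, and still so for the second after the job is handed in, while the arm keeps its last pose, push and grip.
It also fails if it takes over 54 s, if anything falls off the work surface, if the arm or the gripper's body presses on something with over 40 N, if the wrist force passes 120 N, or if a joint passes its speed limit or range.

ROBOT

A 7-joint arm with a two-finger parallel gripper is mounted at the origin on the work surface. World frame = base frame: x ahead of the robot, y to its left, z up, the work surface at z = 0. Lengths are in m, angles in rad, forces in N, time in s.
With the tool pointing down it reaches from about 0.425 to 0.95 m from the base axis. Payload 4.7 kg.
Tool frame: the origin (TCP) lies on the mounting face of the last link; the fingertips stand 182 mm ahead of it and the grasp point (between the pads) lies r.grip_depth ahead of it (r.grip_depth is the distance from the TCP to the grasp point, in m); z points along the fingers, y is the line along which they close (so a half turn about z gives the same grasp; the last joint's range is limited). The gripper opens to 87 mm and grips with 3 to 60 N. Pads are 19 mm wide; open, the fingers measure 117 mm over their backs; the gripper's body (75 mm by 190 mm) begins 51 mm behind the grasp point.
Start: joints at [-1.284, 0.469, -0.049, 1.532, 0.024, 1.141, -0.082], TCP at [0.21, 0.642, 0.405] pointing down, gripper open.
Joint ranges: [-2.59, 2.59], [-0.33, 1.99], [-1.39, 1.29], [0.1, 2.45], [-1.04, 4.18], [0.21, 1.99], [-2.66, 2.66]. Speed limits (rad/s): [2.57, 2.57, 3.14, 3.14, 3.14, 3.14, 3.14].

INTERFACE

Orientations are given as a rotation vector (axis times angle).
In Python, from cell import r, imaging gives the robot as it stands. The module is installed in compiled form; this text tells all that it offers.
- The arm moves only by the tool arm_command, never from a script. Its argument "series" is a list of rows, each an object of numbers: "x", "y", "z": the shift along the tool's x, y, z in units of 0.5 m (1.0 is 0.5 m); "rx", "ry", "rz": the turn, a rotation vector about the tool's x, y, z in units of 30 degrees (1.0 is 30 degrees); "gripper": the opening, from -1 (shut) to 1 (fully open). A call has 1 to 10 rows; each row is the pose to reach, as a shift and turn from the pose commanded when the call began, along the tool's axes at that moment; what a row does not reach only later rows make up. A row lasts 1/10 s, in which the tool goes at most 50 mm and 8.59 degrees, less where a joint would pass 70% of its speed; a pose out of reach is approached as far as the arm can. A call with a number of a shift or a turn outside -1 to 1 is refused whole. A call with a gripper value outside its range is refused whole. The fingers move at their own pace and stop on an object; "newtons" is the grip in N (left out, the last holds). Time passes only in rows, so rows that repeat a pose let the fingers close. It gives the time, the measured TCP pose, the force, the opening and the grip force at its end, in the units of the state.
- r.sense(): the state, without advancing time (a new reading comes with each control period).
- imaging.grab_frame(name): name is "side" or "top" or "wrist"; returns a dict with "pixels" (480x640x3 uint8, red, green, blue), "range_z" (480x640 float32, m along the optical axis (not along the pixel's ray), 0 where there is no reading), "fx", "fy", "cx", "cy" (pixels), "origin" and "rotation" of the camera in the world. Camera axes: x right, y up, looking along -z (the intrinsics and any distortion apply to the point x, -y, -z); pixel columns grow to the right and rows downward; lengths in m; the calibration is good to about 2 mm. A picture is of the moment at which its call begins.
- r.finish_job(): hands the job in; it is judged then, once.
The state is a dict: "clock": time; "joint_positions": joint angles; "joint_vel": joint speeds; "joint_efforts": joint torques, N m; "ee_pos": TCP position; "tcp_rot": TCP orientation; "wrist_force": force on the tool from outside, world axes, zero at the start; "moment": the same for the moment, N m; "gripper_width": finger opening in m; "finger_force": force on a finger pad.
Only numpy, scipy, OpenCV 4.12 (cv2) and the standard library are available. Lean on these libraries where they do the work, as an engineer would, in place of code of your own. Each camera call takes 0.05 s, during which the arm holds its last target. There are 200 camera calls.

## Working session

There is one attempt and no reset: what is moved stays moved. The work goes in short steps, Python scripts to look and compute and a tool call to move; the robot and the scene stay as the last step left them, time stands still between calls to the robot, and variables do not carry over. Pictures are saved under pics/ and viewed, at most 10 in all, crops included, and the job is handed in when it is done.

Besides the shell and the picture viewer there is one more tool, called as name([rows], argument=value, ...), one row to a line, values as JSON. arm_command: Moves the arm, as the interface text tells. Its arguments: {"type":"object","properties":{"series":{"type":"array","items":{"type":"object","properties":{"x":{"type":"number","minimum":-1,"maximum":1},"y":{"type":"number","minimum":-1,"maximum":1},"z":{"type":"number","minimum":-1,"maximum":1},"rx":{"type":"number","minimum":-1,"maximum":1},"ry":{"type":"number","minimum":-1,"maximum":1},"rz":{"type":"number","minimum":-1,"maximum":1},"gripper":{"type":"number"}}}},"newtons":{"type":"number"}},"required":["series"]}

```bash
mkdir -p pics
cat > h.py <<'E'
import numpy as np, cv2
from cell import r, imaging
def grab(n):
    f=imaging.grab_frame(n); return f
def save(f,p,crop=None,s=1):
    im=f["pixels"][:,:,::-1]
    if crop: im=im[crop[1]:crop[3],crop[0]:crop[2]]
    cv2.imwrite("pics/"+p,cv2.resize(im,None,fx=s,fy=s))
def ray(f,u,v):
    d=np.array([(u-f["cx"])/f["fx"],-(v-f["cy"])/f["fy"],-1.0])
    return np.array(f["origin"]),np.array(f["rotation"])@d
def plane(f,u,v,z):
    o,d=ray(f,u,v); return o+d*(z-o[2])/d[2]
def pt(f,u,v):
    o,d=ray(f,u,v); return o+d*f["range_z"][int(round(v)),int(round(u))]
def cloud(f):
    v,u=np.mgrid[:480,:640]
    d=np.stack([(u-f["cx"])/f["fx"],-(v-f["cy"])/f["fy"],-np.ones_like(u,float)],-1)
    return np.array(f["origin"])+(d*f["range_z"][...,None])@np.array(f["rotation"]).T
E
python3 - <<'E'
from h import *
for n in("top","side"):
    f=grab(n); save(f,n+"0.png"); print(n,f["origin"],np.round(f["rotation"],3).tolist(),f["fx"],f["cx"],f["cy"],[k for k in f])
s=r.sense(); print(s["ee_pos"],s["tcp_rot"],r.grip_depth,s["clock"])
E
```

```text
top [0.32431422 0.08744676 1.12813282] [0.134, -0.127, -1.571] 542.924056873829 315.9029255636659 239.90644372875335 ['pixels', 'range_z', 'fx', 'fy', 'cx', 'cy', 'origin', 'rotation']
side [ 0.10478364 -0.74384847  0.95949415] [0.834, -0.174, -0.422] 581.8374358863088 329.6830354857473 248.55074387576985 ['pixels', 'range_z', 'fx', 'fy', 'cx', 'cy', 'origin', 'rotation']
[0.20956852 0.64141856 0.40377925] [-4.93945237e-01 -3.10229907e+00  2.79005808e-03] 0.1635 0.1
```

```bash
sed -i 's/np.array(f\["rotation"\])/Rm(f)/; s/^def grab(n):/from scipy.spatial.transform import Rotation as Ro\ndef Rm(f): return Ro.from_rotvec(f["rotation"]).as_matrix()\ndef grab(n):/' h.py; cat h.py | grep Rm
```

```text
def Rm(f): return Ro.from_rotvec(f["rotation"]).as_matrix()
    return np.array(f["origin"]),Rm(f)@d
    return np.array(f["origin"])+(d*f["range_z"][...,None])@Rm(f).T
```

View pics/top0.png

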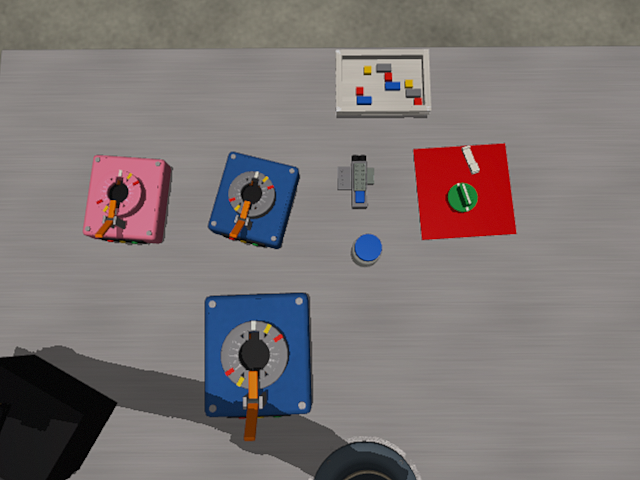

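View pics/side0.png

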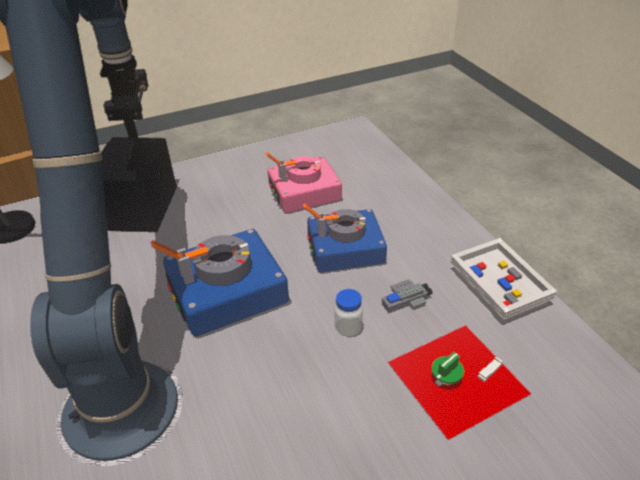

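The candidates for the tumbler, by pixel in the top view, are pink (127,200), small blue (253,198) and large blue (258,355). I choose the small blue one. The lid (462,197) is on the red mat, the separator is at (471,159), the jar at (368,248) and the spaceship at (357,185).

```bash
cat > meas.py <<'E'
from h import *
out={}
for n in("top","side"):
    f=grab(n); P=cloud(f); im=f["pixels"]; H=cv2.cvtColor(im,cv2.COLOR_RGB2HSV).astype(int); h,s,v=H[...,0],H[...,1],H[...,2]
    box=lambda x0,x1,y0,y1:(P[...,0]>x0)&(P[...,0]<x1)&(P[...,1]>y0)&(P[...,1]<y1)&(f["range_z"]>0)
    T=box(.5,.78,.1,.34)
    blue=T&(h>100)&(h<125)&(s>120)&(abs(P[...,2]-.06)<.006)
    print(n,"blue top",blue.sum(),cv2.minAreaRect((P[blue][:,:2]*1000).astype(np.float32)),P[blue][:,2].mean())
    col=T&(abs(P[...,2]-.09)<.004)&(s<60)
    Q=(P[col][:,:2]*1000).astype(np.float32); print(" collar",len(Q),cv2.minEnclosingCircle(Q),P[col][:,2].mean())
    org=T&(h>5)&(h<16)&(s>150)
    q=P[org]; print(" lever n",len(q)); 
    if len(q):
        m=q.mean(0); w=np.linalg.svd(q[:,:2]-m[:2],full_matrices=False)[2][0]; t=(q[:,:2]-m[:2])@w; i=np.argsort(t)
        print("  ends",q[i[:5]].mean(0).round(4),q[i[-5:]].mean(0).round(4),w)
    G=(h>45)&(h<85)&(s>100)&box(.4,.9,-.35,0)
    print(" green",G.sum(),np.percentile(P[G][:,2],[2,25,50,75,98]).round(4))
    fl=G&(abs(P[...,2]-.029)<.005); Q=(P[fl][:,:2]*1000).astype(np.float32); print(" flange",cv2.minEnclosingCircle(Q),P[fl][:,2].mean())
    tb=box(.4,.9,-.35,0)&(P[...,2]>.05)
    Q=(P[tb][:,:2]*1000).astype(np.float32); print(" bar",len(Q),cv2.minAreaRect(Q) if len(Q)>4 else "",P[tb][:,2].mean())
    u=np.argwhere(fl).mean(0); print(" px",u)
    for nm,m in(("jar",box(.4,.7,-.1,.1)&(P[...,2]>.07)),("ship",box(.55,.8,-.1,.1)&(P[...,2]>.015)&(P[...,2]<.06)&(abs(P[...,0]-.67)<.08))):
        q=P[m]; print(" ",nm,np.percentile(q,[1,99],axis=0).round(3).tolist())
    if n=="top": save(f,"crop_t.png",(190,130,520,260),2.4)
E
python3 meas.py
```

```text
top blue top 3549 ((591.5377197265625, 218.62344360351562), (147.18360900878906, 167.4792938232422), 75.79264831542969) 0.06019133057145281
 collar 972 ((581.4027709960938, 218.65167236328125), 57.34347915649414) 0.09030065758350642
 lever n 211
  ends [0.6208 0.2196 0.0704] [0.5013 0.2451 0.1529] [-0.97595738  0.21796147]
 green 567 [0.0258 0.0293 0.0315 0.0448 0.0598]
 flange ((598.208740234375, -212.56805419921875), 31.138870239257812) 0.029962956547781177
 bar 653 ((537.0003051757812, -107.77458190917969), (54.9984130859375, 262.6122131347656), 28.443201065063477) 0.0781339079836442
 px [198.31283422 460.77272727]
  jar [[0.46, -0.033, 0.079], [0.51, 0.017, 0.094]]
  ship [[0.591, -0.029, 0.015], [0.692, 0.046, 0.037]]
side blue top 1297 ((588.6224365234375, 215.92123413085938), (146.36012268066406, 167.4435577392578), 77.35615539550781) 0.059394848386855784
 collar 505 ((580.0004272460938, 222.23289489746094), 57.48972702026367) 0.08955639161912161
 lever n 111
  ends [0.5017 0.2436 0.1465] [0.5688 0.2236 0.1078] [ 0.97258512 -0.23254718]
 green 574 [0.0261 0.0285 0.0303 0.0427 0.0585]
 flange ((594.2567749023438, -211.9171142578125), 31.527549743652344) 0.02911608524570469
 bar 820 ((536.8955688476562, -106.07678985595703), (53.70029067993164, 264.689453125), 30.869924545288086) 0.0719669544904863
 px [371.7994723  448.00527704]
  jar [[0.457, -0.034, 0.07], [0.507, 0.017, 0.094]]
  ship [[0.592, -0.028, 0.015], [0.69, 0.044, 0.036]]
```

```bash
ls pics
```

```text
crop_t.png
side0.png
top0.png
```

View pics/crop_t.png

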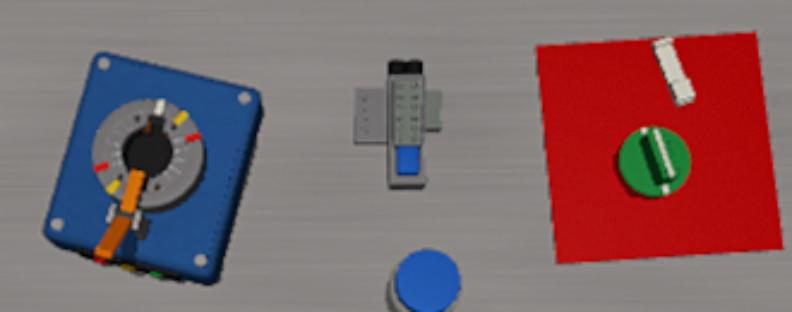

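The crop confirms the small blue tumbler: lever at full-frame (240,210), collar at (251,193). The lid's white line runs through (462,197). Next I go above the tumbler for a wrist view.

```bash
cat >> h.py <<'E'
def plan(xyz,yaw):
    """TCP target (world), tool pointing straight down, tool x at world angle yaw (rad) -> units"""
    s=r.sense(); R=Ro.from_rotvec(s["tcp_rot"]); p=np.array(s["ee_pos"])
    x=np.array([np.cos(yaw),np.sin(yaw),0]); z=np.array([0,0,-1.]); T=Ro.from_matrix(np.stack([x,np.cross(z,x),z],1))
    d=R.inv().apply(np.array(xyz)-p)/.5; w=(R.inv()*T).as_rotvec()/np.radians(30)
    print("xyz",d.round(4),"rot",w.round(4)); return d,w
def st():
    s=r.sense(); m=Ro.from_rotvec(s["tcp_rot"]).as_matrix(); print("t",s["clock"],"p",np.round(s["ee_pos"],4),"yaw",np.arctan2(m[1,0],m[0,0]).round(4),"zax",m[:,2].round(3),"F",np.round(s["wrist_force"],1),"M",np.round(s["moment"],2),"w",s["gripper_width"],s["finger_force"],"q",np.round(s["joint_positions"],2))
E
python3 - <<'E'
from h import *
st(); plan([.53,.23,.45],np.radians(166.6))
f=grab("wrist"); print(f["origin"],Rm(f).round(3),f["fx"])
s=r.sense();print(Ro.from_rotvec(s["tcp_rot"]).inv().apply(np.array(f["origin"])-s["ee_pos"]))
E
```

```text
t 0.2 p [0.2096 0.6415 0.4041] yaw 2.8257 zax [-0.    -0.001 -1.   ] F [-1.1 -0.2 -0.3] M [-0.   -0.04 -0.02] w 0.08706670822189916 0.0 q [-1.28  0.47 -0.05  1.53  0.02  1.14 -0.08]
xyz [-0.8648 -0.5833 -0.0911] rot [-2.200e-03 -1.000e-04 -1.566e-01]
[0.13278351 0.66705276 0.38434496] [[ 0.31  -0.91  -0.276]
 [ 0.951  0.296  0.091]
 [-0.002 -0.291  0.957]] 353.63702223505436
[0.08090105 0.0004169  0.01989827]
```

Run:
```python
from h import *
plan([.55,.225,.42],np.radians(166.6))
```

```text
xyz [-0.9059 -0.5805 -0.031 ] rot [-1.700e-03 -1.000e-04 -1.563e-01]
```

arm_command([
  {"x": -0.906, "y": -0.58, "z": -0.03, "rz": -0.156},
  {"x": -0.906, "y": -0.58, "z": -0.03, "rz": -0.156, "gripper": -1},
  {"x": -0.906, "y": -0.58, "z": -0.03, "rz": -0.156, "gripper": -1},
  {"x": -0.906, "y": -0.58, "z": -0.03, "rz": -0.156, "gripper": -1},
  {"x": -0.906, "y": -0.58, "z": -0.03, "rz": -0.156, "gripper": -1},
  {"x": -0.906, "y": -0.58, "z": -0.03, "rz": -0.156, "gripper": -1},
  {"x": -0.906, "y": -0.58, "z": -0.03, "rz": -0.156, "gripper": -1},
  {"x": -0.906, "y": -0.58, "z": -0.03, "rz": -0.156, "gripper": -1},
  {"x": -0.906, "y": -0.58, "z": -0.03, "rz": -0.156, "gripper": -1},
  {"x": -0.906, "y": -0.58, "z": -0.03, "rz": -0.156, "gripper": -1},
])

```text
validation failed for argument at $.se...
```

Run:
```python
from h import *
st(); plan([.55,.225,.42],np.radians(166.6))
```

```text
t 0.25 p [0.2096 0.6416 0.4042] yaw 2.8259 zax [-0.    -0.001 -1.   ] F [-0.2  0.2 -0.5] M [-0.03 -0.04 -0.  ] w 0.08726254134536324 0.0 q [-1.28  0.47 -0.05  1.53  0.02  1.14 -0.08]
xyz [-0.9059 -0.5805 -0.031 ] rot [-1.700e-03 -1.000e-04 -1.563e-01]
```

arm_command([
  {"x": -0.906, "y": -0.58, "z": -0.03, "rx": 0, "ry": 0, "rz": -0.156, "gripper": -1},
  {"x": -0.906, "y": -0.58, "z": -0.03, "rx": 0, "ry": 0, "rz": -0.156, "gripper": -1},
  {"x": -0.906, "y": -0.58, "z": -0.03, "rx": 0, "ry": 0, "rz": -0.156, "gripper": -1},
  {"x": -0.906, "y": -0.58, "z": -0.03, "rx": 0, "ry": 0, "rz": -0.156, "gripper": -1},
  {"x": -0.906, "y": -0.58, "z": -0.03, "rx": 0, "ry": 0, "rz": -0.156, "gripper": -1},
  {"x": -0.906, "y": -0.58, "z": -0.03, "rx": 0, "ry": 0, "rz": -0.156, "gripper": -1},
  {"x": -0.906, "y": -0.58, "z": -0.03, "rx": 0, "ry": 0, "rz": -0.156, "gripper": -1},
  {"x": -0.906, "y": -0.58, "z": -0.03, "rx": 0, "ry": 0, "rz": -0.156, "gripper": -1},
  {"x": -0.906, "y": -0.58, "z": -0.03, "rx": 0, "ry": 0, "rz": -0.156, "gripper": -1},
  {"x": -0.906, "y": -0.58, "z": -0.03, "rx": 0, "ry": 0, "rz": -0.156, "gripper": -1},
], newtons=20)

```text
clock: 1.25
ee_pos: [0.5269, 0.253, 0.4189]
tcp_rot: [0.367, 3.12, 0.001]
wrist_force: [0.7, 0.7, 0.7]
gripper_width: 0.0151
finger_force: 0.0
```

Run:
```python
from h import *
st(); plan([.55,.225,.42],np.radians(166.6))
```

```text
t 1.25 p [0.5269 0.253  0.4189] yaw 2.9076 zax [ 0.  0. -1.] F [0.7 0.7 0.7] M [ 0.07 -0.07  0.09] w 0.015060123917950695 0.0 q [-0.61  0.31  0.11  1.74 -0.04  1.09  0.85]
xyz [-0.0578 -0.0438 -0.0021] rot [ 0.001   0.0004 -0.0001]
```

arm_command([
  {"x": -0.058, "y": -0.044, "z": 0, "rx": 0, "ry": 0, "rz": 0, "gripper": -1},
  {"x": -0.058, "y": -0.044, "z": 0, "rx": 0, "ry": 0, "rz": 0, "gripper": -1},
  {"x": -0.058, "y": -0.044, "z": 0, "rx": 0, "ry": 0, "rz": 0, "gripper": -1},
])

```text
clock: 1.55
ee_pos: [0.5495, 0.2259, 0.4185]
tcp_rot: [-0.37, -3.119, -0.0]
wrist_force: [-0.6, -0.2, -0.3]
gripper_width: 0.0007
finger_force: 0.0
```

```bash
cat > mw.py <<'E'
from h import *
import sys
st(); f=grab("wrist"); save(f,sys.argv[1],None,1); P=cloud(f); H=cv2.cvtColor(f["pixels"],cv2.COLOR_RGB2HSV).astype(int); h,s,v=H[...,0],H[...,1],H[...,2]
T=(np.hypot(P[...,0]-.59,P[...,1]-.218)<.15)&(f["range_z"]>0)
blue=T&(h>100)&(h<125)&(s>120)&(abs(P[...,2]-.06)<.006)
print("blue",blue.sum(),cv2.minAreaRect((P[blue][:,:2]*1000).astype(np.float32)),P[blue][:,2].mean())
C=T&(np.hypot(P[...,0]-.59,P[...,1]-.218)<.06)
hi=C&(abs(P[...,2]-.09)<.006)&~((h>3)&(h<18)&(s>150))
q=P[hi]; print("collar z",q[:,2].mean(),len(q))
# outer edge: per angle max radius, then circle fit by least squares
from scipy.optimize import least_squares
c=np.array([.59,.218])
for _ in range(3):
    a=np.arctan2(q[:,1]-c[1],q[:,0]-c[0]); rr=np.hypot(*(q[:,:2]-c).T); k=((a+np.pi)/(2*np.pi)*72).astype(int)%72
    E=np.array([q[k==i][np.argmax(rr[k==i]),:2] for i in range(72) if (k==i).any()])
    I=np.array([q[k==i][np.argmin(rr[k==i]),:2] for i in range(72) if (k==i).any()])
    g=least_squares(lambda p:np.hypot(*(E-p[:2]).T)-p[2],[*c,.046],loss="soft_l1",f_scale=.001); c=g.x[:2]
g2=least_squares(lambda p:np.hypot(*(I-p[:2]).T)-p[2],[*c,.022],loss="soft_l1",f_scale=.001)
print("outer",g.x,"inner",g2.x)
for nm,m in(("yel",(h>22)&(h<33)&(s>120)),("red",((h<4)|(h>175))&(s>150)),("wht",(s<25)&(v>200))):
    n,L,S,ce=cv2.connectedComponentsWithStats((m&hi).astype(np.uint8))
    for i in range(1,n):
        if S[i,4]>6:
            w=plane(f,*ce[i],.09)[:2]-c; print(nm,S[i,4],ce[i].round(1),"r",np.hypot(*w).round(4),"ang",np.degrees(np.arctan2(w[1],w[0])).round(2))
o=T&(h>3)&(h<18)&(s>150); q=P[o]; t=q[:,:2]-c; d=np.array([-.973,.232]); a=t@d; i=np.argsort(a); print("lever a range",a[i[:5]].mean(),q[i[:5]].mean(0),a[i[-10:]].mean(),q[i[-10:]].mean(0))
E
python3 mw.py w1.png
```

```text
t 1.55 p [0.5495 0.2259 0.4185] yaw 2.9053 zax [-0.001  0.    -1.   ] F [-0.6 -0.2 -0.3] M [0.02 0.05 0.03] w 0.0007441201852921056 0.0 q [-0.56  0.32  0.13  1.72 -0.05  1.1   0.92]
blue 9739 ((586.89208984375, 222.57955932617188), (146.75502014160156, 163.88926696777344), 75.56245422363281) 0.05987976091736123
collar z 0.09010964490826878 3907
outer [0.58860244 0.22112953 0.04514513] inner [0.58946648 0.22087084 0.02207577]
yel 84 [350.  229.1] r 0.0392 ang 135.06
red 75 [365.  243.3] r 0.0399 ang 106.5
red 70 [292.9 284.8] r 0.0392 ang -69.98
lever a range -0.023502088756045723 [0.60948278 0.20739888 0.06549086] 0.09912105053716706 [0.49276009 0.24641593 0.15010682]
```

View pics/w1.png

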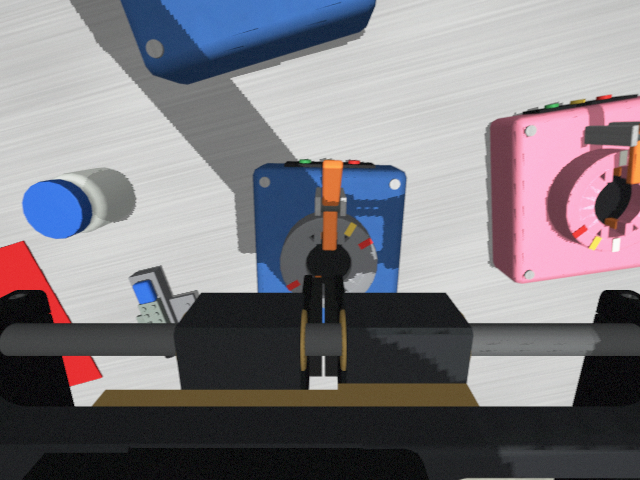

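The wrist view shows the lever's handle (332,180), its nose over the mouth (328,262), and red marks at (365,243) and (293,285). These give a yaw of about -14.4°, a mouth at about (0.590, 0.220) and a collar height of 0.090, all consistent. I press the lever next.

Run:
```python
from h import *
y=np.radians(165.7)
plan([.4999,.243,.352],y); plan([.4999,.243,.334],y); plan([.4883,.2459,.286],y)
```

```text
xyz [0.1022 0.008  0.133 ] rot [ 0.0009 -0.0018  0.0307]
xyz [0.1022 0.0079 0.169 ] rot [ 0.0009 -0.0018  0.0307]
xyz [0.126  0.0082 0.2651] rot [ 0.0009 -0.0018  0.0307]
```

arm_command([
  {"x": 0.102, "y": 0.008, "z": 0, "rx": 0, "ry": 0, "rz": 0.03, "gripper": -1},
  {"x": 0.102, "y": 0.008, "z": 0.05, "rx": 0, "ry": 0, "rz": 0.03, "gripper": -1},
  {"x": 0.102, "y": 0.008, "z": 0.133, "rx": 0, "ry": 0, "rz": 0.03, "gripper": -1},
  {"x": 0.102, "y": 0.008, "z": 0.133, "rx": 0, "ry": 0, "rz": 0.03, "gripper": -1},
  {"x": 0.102, "y": 0.008, "z": 0.16, "rx": 0, "ry": 0, "rz": 0.03, "gripper": -1},
  {"x": 0.105, "y": 0.008, "z": 0.18, "rx": 0, "ry": 0, "rz": 0.03, "gripper": -1},
  {"x": 0.11, "y": 0.008, "z": 0.2, "rx": 0, "ry": 0, "rz": 0.03, "gripper": -1},
  {"x": 0.115, "y": 0.008, "z": 0.22, "rx": 0, "ry": 0, "rz": 0.03, "gripper": -1},
  {"x": 0.12, "y": 0.008, "z": 0.24, "rx": 0, "ry": 0, "rz": 0.03, "gripper": -1},
  {"x": 0.125, "y": 0.008, "z": 0.255, "rx": 0, "ry": 0, "rz": 0.03, "gripper": -1},
])

```text
clock: 2.6
ee_pos: [0.4897, 0.2451, 0.2909]
tcp_rot: [0.391, 3.115, 0.001]
wrist_force: [1.9, -0.5, 2.0]
gripper_width: 0.0002
finger_force: 1.1
```

Run:
```python
from h import *
st()
```

```text
t 2.6 p [0.4897 0.2451 0.2909] yaw 2.8916 zax [ 0.002  0.001 -1.   ] F [ 1.9 -0.5  2. ] M [ 0.07 -0.35  0.02] w 0.00022151370109159518 1.1140433994296473 q [-0.62  0.39  0.1   1.96 -0.05  0.79  0.83]
```

arm_command([
  {"x": 0, "y": 0, "z": 0.006, "rx": 0, "ry": 0, "rz": 0, "gripper": -1},
  {"x": 0, "y": 0, "z": 0.012, "rx": 0, "ry": 0, "rz": 0, "gripper": -1},
  {"x": 0, "y": 0, "z": 0.014, "rx": 0, "ry": 0, "rz": 0, "gripper": -1},
  {"x": 0, "y": 0, "z": 0.014, "rx": 0, "ry": 0, "rz": 0, "gripper": -1},
])

```text
clock: 3.0
ee_pos: [0.4895, 0.245, 0.2845]
tcp_rot: [0.392, 3.117, 0.0]
wrist_force: [0.0, -0.6, 2.7]
gripper_width: 0.0003
finger_force: 1.7
```

arm_command([
  {"x": 0, "y": 0, "z": 0.004, "rx": 0, "ry": 0, "rz": 0, "gripper": -1},
  {"x": 0, "y": 0, "z": 0.004, "rx": 0, "ry": 0, "rz": 0, "gripper": -1},
])

```text
clock: 3.2
ee_pos: [0.4896, 0.245, 0.2839]
tcp_rot: [0.392, 3.117, 0.001]
wrist_force: [-3.9, -0.7, 13.4]
gripper_width: 0.0008
finger_force: 6.9
```

arm_command([
  {"x": 0, "y": 0, "z": -0.1, "rx": 0, "ry": 0, "rz": 0, "gripper": -1},
  {"x": 0, "y": 0, "z": -0.24, "rx": 0, "ry": 0, "rz": 0, "gripper": 0.3},
  {"x": 0, "y": 0, "z": -0.24, "rx": 0, "ry": 0, "rz": 0, "gripper": 1},
])

```text
clock: 3.5
ee_pos: [0.4901, 0.245, 0.4066]
tcp_rot: [0.392, 3.112, 0.006]
wrist_force: [1.0, -0.6, 0.1]
gripper_width: 0.0097
finger_force: 0.0
```

```bash
python3 - <<'E'
from h import *
st(); plan([.565,-.222,.40],np.radians(195.7))
E
python3 meas.py | grep -A2 lever
```

```text
t 3.5 p [0.4901 0.245  0.4066] yaw 2.8912 zax [ 0.006  0.003 -1.   ] F [ 1.  -0.6  0.1] M [ 0.03 -0.06  0.04] w 0.009690857580436458 0.0 q [-0.63  0.26  0.11  1.84 -0.03  1.04  0.81]
xyz [-0.3765 -0.8677  0.0109] rot [ 0.0063  0.0111 -1.0016]
 lever n 17
  ends [0.6221 0.2195 0.0687] [0.6047 0.217  0.0707] [-0.98269353 -0.18523882]
 green 565 [0.0257 0.0294 0.0313 0.0442 0.0601]
--
 lever n 85
  ends [0.5505 0.229  0.1375] [0.5011 0.2433 0.0997] [-0.95940074  0.28204648]
 green 567 [0.0255 0.0284 0.0303 0.0422 0.0583]
```

arm_command([
  {"x": -0.376, "y": -0.868, "z": 0, "rx": 0, "ry": 0, "rz": -1.0, "gripper": 1},
  {"x": -0.376, "y": -0.868, "z": 0, "rx": 0, "ry": 0, "rz": -1.0, "gripper": 1},
  {"x": -0.376, "y": -0.868, "z": 0, "rx": 0, "ry": 0, "rz": -1.0, "gripper": 1},
  {"x": -0.376, "y": -0.868, "z": 0, "rx": 0, "ry": 0, "rz": -1.0, "gripper": 1},
  {"x": -0.376, "y": -0.868, "z": 0, "rx": 0, "ry": 0, "rz": -1.0, "gripper": 1},
  {"x": -0.376, "y": -0.868, "z": 0, "rx": 0, "ry": 0, "rz": -1.0, "gripper": 1},
  {"x": -0.376, "y": -0.868, "z": 0, "rx": 0, "ry": 0, "rz": -1.0, "gripper": 1},
  {"x": -0.376, "y": -0.868, "z": 0, "rx": 0, "ry": 0, "rz": -1.0, "gripper": 1},
  {"x": -0.376, "y": -0.868, "z": 0, "rx": 0, "ry": 0, "rz": -1.0, "gripper": 1},
  {"x": -0.376, "y": -0.868, "z": 0, "rx": 0, "ry": 0, "rz": -1.0, "gripper": 1},
])

```text
clock: 4.6
ee_pos: [0.5632, -0.2258, 0.4001]
tcp_rot: [0.422, -3.109, 0.0]
wrist_force: [0.5, 0.2, -0.0]
gripper_width: 0.0861
finger_force: 0.0
```

```bash
cat > ml.py <<'E'
from h import *
import sys
st(); f=grab("wrist"); save(f,sys.argv[1]); P=cloud(f); H=cv2.cvtColor(f["pixels"],cv2.COLOR_RGB2HSV).astype(int); h,s,v=H[...,0],H[...,1],H[...,2]
L=(np.hypot(P[...,0]-.597,P[...,1]+.212)<.05)&(f["range_z"]>0)
G=L&(h>45)&(h<85)&(s>100)
fl=G&(abs(P[...,2]-.029)<.004); Q=(P[fl][:,:2]*1000).astype(np.float32); print("flange",fl.sum(),cv2.minEnclosingCircle(Q),P[fl][:,2].mean())
tp=L&(abs(P[...,2]-.057)<.005); Q=(P[tp][:,:2]*1000).astype(np.float32); print("bar top",tp.sum(),cv2.minAreaRect(Q),P[tp][:,2].mean(),P[tp].mean(0))
w=L&(s<40)&(v>150)&(P[...,2]>.05); q=P[w]; m=q.mean(0); print("white",w.sum(),m,"px",np.argwhere(w).mean(0)[::-1],"ang",np.degrees(np.arctan2(*np.linalg.svd(q[:,:2]-m[:2],full_matrices=False)[2][0][::-1])))
pw=L&(s<40)&(v>150)&(P[...,2]<.04)&(P[...,2]>.02)
n,l,S,ce=cv2.connectedComponentsWithStats(pw.astype(np.uint8))
for i in range(1,n):
    if S[i,4]>4: print("ptr",S[i,4],ce[i].round(1),P[l==i].mean(0).round(4))
E
python3 ml.py w2.png
```

```text
t 4.6 p [ 0.5632 -0.2258  0.4001] yaw -2.8715 zax [-0.004 -0.001 -1.   ] F [ 0.5  0.2 -0. ] M [ 0.06 -0.01  0.04] w 0.08613580411478391 0.0 q [ 0.1   0.37  0.28  1.72 -0.11  1.07  2.25]
flange 1501 ((595.3577880859375, -212.69918823242188), 30.56155014038086) 0.029208576278015222
bar top 699 ((595.2462158203125, -211.12989807128906), (43.80329895019531, 15.924447059631348), 16.91377830505371) 0.0570833766855262 [ 0.59430325 -0.21152768  0.05708338]
white 5 [ 0.55969266 -0.18130561  0.25514172] px [428.2 359.2] ang -139.2817769747242
```

View pics/w2.png

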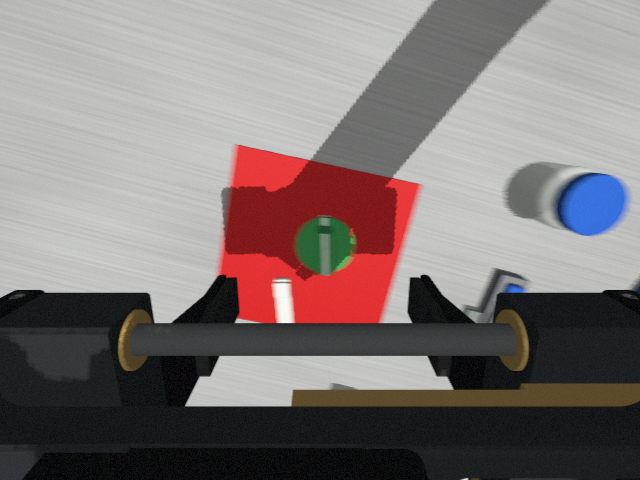

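The lid's bar shows at (325,245), with its bar top at 0.057 and flange at 0.029. It sits at (0.595, -0.2115) with the bar at 16.9°, and the separator is clear at (284,300).

Run:
```python
from h import *
plan([.5953,-.2115,.26],np.radians(196.9));plan([.5953,-.2115,.214],np.radians(196.9))
```

```text
xyz [-0.0745  0.0232  0.28  ] rot [-0.0099 -0.0082 -0.0605]
xyz [-0.0749  0.0237  0.372 ] rot [-0.0099 -0.0082 -0.0605]
```

arm_command([
  {"x": -0.0745, "y": 0.0235, "z": 0, "rx": -0.01, "ry": -0.008, "rz": -0.06, "gripper": 0.3},
  {"x": -0.0745, "y": 0.0235, "z": 0.1, "rx": -0.01, "ry": -0.008, "rz": -0.06, "gripper": 0.3},
  {"x": -0.0745, "y": 0.0235, "z": 0.2, "rx": -0.01, "ry": -0.008, "rz": -0.06, "gripper": 0.3},
  {"x": -0.0745, "y": 0.0235, "z": 0.28, "rx": -0.01, "ry": -0.008, "rz": -0.06, "gripper": 0.3},
  {"x": -0.0745, "y": 0.0235, "z": 0.32, "rx": -0.01, "ry": -0.008, "rz": -0.06, "gripper": 0.3},
  {"x": -0.0745, "y": 0.0235, "z": 0.35, "rx": -0.01, "ry": -0.008, "rz": -0.06, "gripper": 0.3},
  {"x": -0.0745, "y": 0.0235, "z": 0.368, "rx": -0.01, "ry": -0.008, "rz": -0.06, "gripper": 0.3},
  {"x": -0.0745, "y": 0.0235, "z": 0.37, "rx": -0.01, "ry": -0.008, "rz": -0.06, "gripper": 0.3},
])

```text
clock: 5.45
ee_pos: [0.5965, -0.2004, 0.216]
tcp_rot: [-0.477, 3.103, 0.01]
wrist_force: [1.2, 0.5, 0.0]
gripper_width: 0.0571
finger_force: 0.0
```

Run:
```python
from h import *
st()
plan([.5953,-.2115,.214],np.radians(196.9))
```

```text
t 5.45 p [ 0.5965 -0.2004  0.216 ] yaw -2.8364 zax [ 0.001  0.007 -1.   ] F [1.2 0.5 0. ] M [ 0.03  0.05 -0.01] w 0.05710330211519538 0.0 q [ 0.11  0.61  0.21  1.81 -0.19  0.74  2.29]
xyz [ 0.009  -0.0204  0.0039] rot [0.0119 0.0049 0.0195]
```

arm_command([
  {"x": 0, "y": 0, "z": 0, "rx": 0, "ry": 0, "rz": 0, "gripper": 0.3},
  {"x": 0, "y": 0, "z": 0, "rx": 0, "ry": 0, "rz": 0, "gripper": 0.3},
])

```text
clock: 5.65
ee_pos: [0.5973, -0.2008, 0.2185]
tcp_rot: [-0.477, 3.099, 0.008]
wrist_force: [0.1, -0.5, -0.2]
gripper_width: 0.0564
finger_force: 0.0
```

Run:
```python
from h import *
st()
plan([.5953,-.2115,.214],np.radians(196.9))
```

```text
t 5.65 p [ 0.5973 -0.2008  0.2185] yaw -2.8365 zax [ 0.005  0.006 -1.   ] F [ 0.1 -0.5 -0.2] M [0.06 0.04 0.02] w 0.056363792695496275 0.0 q [ 0.11  0.61  0.21  1.81 -0.19  0.74  2.29]
xyz [ 0.0103 -0.0192  0.0088] rot [0.0076 0.0122 0.0194]
```

```bash
python3 ml.py w3.png
python3 - <<'E'
from h import *
for i in range(4):
    f=grab("wrist"); s=r.sense(); print(np.round(s["ee_pos"],4),np.round(s["joint_vel"],3),f["origin"])
E
```

```text
t 5.65 p [ 0.5973 -0.2008  0.2185] yaw -2.8365 zax [ 0.005  0.006 -1.   ] F [ 0.1 -0.5 -0.2] M [0.06 0.04 0.02] w 0.056363792695496275 0.0 q [ 0.11  0.61  0.21  1.81 -0.19  0.74  2.29]
flange 6076 ((595.3350219726562, -210.8132781982422), 30.87961769104004) 0.029209101037531465
bar top 3167 ((586.9417114257812, -202.9154815673828), (33.33905792236328, 75.57559204101562), 17.45154571533203) 0.057090336553337985 [ 0.58856033 -0.21042897  0.05709034]
white 608 [ 0.58876777 -0.21248063  0.05789254] px [299.85690789 291.34375   ] ang 19.114745929171246
ptr 157 [302.5 230.4] [ 0.5701 -0.2183  0.0297]
[ 0.5972 -0.2007  0.2183] [ 0.001  0.003  0.001  0.003  0.     0.002 -0.   ] [ 0.52033512 -0.22403551  0.19818914]
[ 0.5971 -0.2007  0.2182] [-0.     0.004  0.     0.003 -0.    -0.001  0.   ] [ 0.52025645 -0.22399365  0.19809373]
[ 0.597  -0.2007  0.218 ] [-0.001  0.004 -0.001  0.003 -0.    -0.001  0.001] [ 0.52016706 -0.22395064  0.19794641]
[ 0.597  -0.2006  0.2178] [-0.002  0.006 -0.003  0.003 -0.001 -0.001 -0.001] [ 0.52008201 -0.22391308  0.19777966]
```

View pics/w3.png

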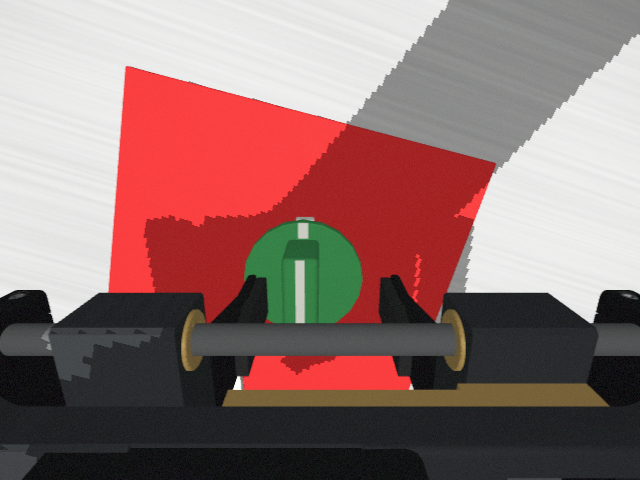

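The view shows the bar centred at (300,290), left of the middle of the fingers (252 to 395), so the gripper needs a 10 mm shift in y, as the plan says.

arm_command([
  {"x": 0.01, "y": -0.0195, "z": 0, "rx": 0.008, "ry": 0.01, "rz": 0.02, "gripper": 0.3},
  {"x": 0.01, "y": -0.0195, "z": 0.005, "rx": 0.008, "ry": 0.01, "rz": 0.02, "gripper": 0.3},
  {"x": 0.01, "y": -0.0195, "z": 0.0065, "rx": 0.008, "ry": 0.01, "rz": 0.02, "gripper": 0.3},
  {"x": 0.01, "y": -0.0195, "z": 0.0065, "rx": 0.008, "ry": 0.01, "rz": 0.02, "gripper": 0.3},
])

```text
clock: 6.3
ee_pos: [0.5949, -0.2114, 0.2135]
tcp_rot: [0.461, -3.106, -0.002]
wrist_force: [-0.2, -1.4, 0.4]
gripper_width: 0.0566
finger_force: 0.0
```

Run:
```python
from h import *
st()
plan([.5953,-.2112,.214],np.radians(196.9))
```

```text
t 6.3 p [ 0.5949 -0.2114  0.2135] yaw -2.8471 zax [-0.002  0.001 -1.   ] F [-0.2 -1.4  0.4] M [ 0.01  0.01 -0.02] w 0.05663477392547306 0.0 q [ 0.12  0.62  0.21  1.81 -0.18  0.74  2.3 ]
xyz [-0.0009  0.0001 -0.0011] rot [ 0.003  -0.0028 -0.0008]
```

Aligned. Now I close and lift.

arm_command([
  {"x": 0, "y": 0, "z": 0, "rx": 0, "ry": 0, "rz": 0, "gripper": -1},
  {"x": 0, "y": 0, "z": 0, "rx": 0, "ry": 0, "rz": 0, "gripper": -1},
  {"x": 0, "y": 0, "z": 0, "rx": 0, "ry": 0, "rz": 0, "gripper": -1},
  {"x": 0, "y": 0, "z": 0, "rx": 0, "ry": 0, "rz": 0, "gripper": -1},
  {"x": 0, "y": 0, "z": 0, "rx": 0, "ry": 0, "rz": 0, "gripper": -1},
  {"x": 0, "y": 0, "z": 0, "rx": 0, "ry": 0, "rz": 0, "gripper": -1},
  {"x": 0, "y": 0, "z": 0, "rx": 0, "ry": 0, "rz": 0, "gripper": -1},
  {"x": 0, "y": 0, "z": 0, "rx": 0, "ry": 0, "rz": 0, "gripper": -1},
], newtons=40)

```text
clock: 7.1
ee_pos: [0.595, -0.2114, 0.2138]
tcp_rot: [0.461, -3.106, -0.001]
wrist_force: [-0.3, 0.0, -0.6]
gripper_width: 0.0158
finger_force: 40.0
```

arm_command([
  {"x": 0, "y": 0, "z": -0.03, "rx": 0, "ry": 0, "rz": 0, "gripper": -1},
  {"x": 0, "y": 0, "z": -0.1, "rx": 0, "ry": 0, "rz": 0, "gripper": -1},
  {"x": 0, "y": 0, "z": -0.18, "rx": 0, "ry": 0, "rz": 0, "gripper": -1},
  {"x": 0, "y": 0, "z": -0.26, "rx": 0, "ry": 0, "rz": 0, "gripper": -1},
  {"x": 0, "y": 0, "z": -0.34, "rx": 0, "ry": 0, "rz": 0, "gripper": -1},
  {"x": 0, "y": 0, "z": -0.34, "rx": 0, "ry": 0, "rz": 0, "gripper": -1},
  {"x": 0, "y": 0, "z": -0.34, "rx": 0, "ry": 0, "rz": 0, "gripper": -1},
])

```text
clock: 7.8
ee_pos: [0.595, -0.2116, 0.3856]
tcp_rot: [-0.461, 3.106, 0.0]
wrist_force: [-0.1, 0.9, -1.8]
gripper_width: 0.0155
finger_force: 40.0
```

Run:
```python
from h import *
st()
plan([.5898,.2215,.385],np.radians(196.9-30))
f=grab("wrist"); save(f,"w4.png")
```

```text
t 7.8 p [ 0.595  -0.2116  0.3856] yaw -2.847 zax [ 0.001  0.    -1.   ] F [-0.1  0.9 -1.8] M [ 0.06  0.03 -0.04] w 0.015480279441496008 39.97423749882728 q [ 0.08  0.42  0.27  1.68 -0.12  1.06  2.25]
xyz [-0.2415  0.8319  0.0015] rot [5.000e-04 2.800e-03 9.993e-01]
```

arm_command([
  {"x": -0.2415, "y": 0.832, "z": 0, "rx": 0, "ry": 0, "rz": 1.0, "gripper": -1},
  {"x": -0.2415, "y": 0.832, "z": 0, "rx": 0, "ry": 0, "rz": 1.0, "gripper": -1},
  {"x": -0.2415, "y": 0.832, "z": 0, "rx": 0, "ry": 0, "rz": 1.0, "gripper": -1},
  {"x": -0.2415, "y": 0.832, "z": 0, "rx": 0, "ry": 0, "rz": 1.0, "gripper": -1},
  {"x": -0.2415, "y": 0.832, "z": 0, "rx": 0, "ry": 0, "rz": 1.0, "gripper": -1},
  {"x": -0.2415, "y": 0.832, "z": 0, "rx": 0, "ry": 0, "rz": 1.0, "gripper": -1},
  {"x": -0.2415, "y": 0.832, "z": 0, "rx": 0, "ry": 0, "rz": 1.0, "gripper": -1},
  {"x": -0.2415, "y": 0.832, "z": 0, "rx": 0, "ry": 0, "rz": 1.0, "gripper": -1},
  {"x": -0.2415, "y": 0.832, "z": 0, "rx": 0, "ry": 0, "rz": 1.0, "gripper": -1},
  {"x": -0.2415, "y": 0.832, "z": 0, "rx": 0, "ry": 0, "rz": 1.0, "gripper": -1},
])

```text
clock: 8.85
ee_pos: [0.5878, 0.2295, 0.3816]
tcp_rot: [-0.341, -3.117, -0.004]
wrist_force: [-0.4, 0.3, -1.2]
gripper_width: 0.0156
finger_force: 40.0
```

arm_command([
  {"x": 0, "y": 0, "z": 0, "rx": 0, "ry": 0, "rz": 0, "gripper": -1},
  {"x": 0, "y": 0, "z": 0, "rx": 0, "ry": 0, "rz": 0, "gripper": -1},
  {"x": 0, "y": 0, "z": 0, "rx": 0, "ry": 0, "rz": 0, "gripper": -1},
])

```text
clock: 9.15
ee_pos: [0.5902, 0.2195, 0.3837]
tcp_rot: [-0.364, -3.118, 0.001]
wrist_force: [0.2, -0.3, -1.0]
gripper_width: 0.016
finger_force: 40.0
```

```bash
cat > hov.py <<'E'
from h import *
import sys
st(); plan([.5898,.2215,.355],np.radians(165.7))
c0=np.array([.59,.22])
for n in("top","side","wrist"):
    f=grab(n); P=cloud(f); H=cv2.cvtColor(f["pixels"],cv2.COLOR_RGB2HSV).astype(int); h,s,v=H[...,0],H[...,1],H[...,2]
    T=(np.hypot(P[...,0]-.59,P[...,1]-.22)<.12)&(f["range_z"]>0)
    G=T&(h>45)&(h<85)&(s>80)
    print(n,"green",G.sum(),np.percentile(P[G][:,2],[2,50,98]).round(4) if G.any() else "")
    col=T&(abs(P[...,2]-.09)<.004)&(np.hypot(P[...,0]-.59,P[...,1]-.22)<.055)
    print("  collar",col.sum(), P[col].min(0).round(4),P[col].max(0).round(4))
    B=T&(h>100)&(h<125)&(s>120)&(abs(P[...,2]-.06)<.006)
    print("  blue",B.sum(),cv2.minAreaRect((P[B][:,:2]*1000).astype(np.float32)))
    for nm,m in(("yel",(h>22)&(h<33)&(s>120)),("red",((h<4)|(h>175))&(s>150)),("wht",(s<40)&(v>170)&(P[...,2]<.1))):
        k,L,S,ce=cv2.connectedComponentsWithStats((m&col).astype(np.uint8))
        for i in range(1,k):
            if S[i,4]>4: w=plane(f,*ce[i],.09)[:2]; print("  ",nm,S[i,4],ce[i].round(1),w.round(4),"r",np.hypot(*(w-c0)).round(4),"ang",np.degrees(np.arctan2(*(w-c0)[::-1])).round(1))
    if G.any():
        zt=np.percentile(P[G][:,2],50); print("  flange pts",np.percentile(P[G],[1,99],axis=0).round(4).tolist(),"px",np.argwhere(G).mean(0)[::-1].round(1))
    if len(sys.argv)>1 and n==sys.argv[1]: 
        u=np.argwhere(T).mean(0); x,y=int(u[1]),int(u[0]); save(f,sys.argv[2],(max(x-100,0),max(y-75,0),x+100,y+75),4)
E
python3 hov.py side s1.png
```

```text
t 9.15 p [0.5902 0.2195 0.3837] yaw 2.9095 zax [-0.002 -0.001 -1.   ] F [ 0.2 -0.3 -1. ] M [-0.   -0.01 -0.  ] w 0.015992449440581008 39.974161349236965 q [-0.61  0.42  0.25  1.68 -0.12  1.06  1.02]
xyz [0.0016 0.0037 0.0574] rot [-0.0019 -0.0036  0.0334]
top green 8 [0.3166 0.3263 0.3673]
  collar 13 [0.5846 0.1738 0.0865] [0.6115 0.1837 0.0916]
  blue 377 ((597.8432006835938, 156.7862091064453), (30.585430145263672, 122.29484558105469), 75.13126373291016)
  flange pts [[0.5777, 0.1655, 0.3164], [0.6005, 0.1706, 0.3688]] px [264.8 155. ]
side green 180 [0.0365 0.1997 0.2143]
  collar 597 [0.5361 0.1721 0.0861] [0.6378 0.2682 0.0937]
  blue 677 ((588.035400390625, 214.24136352539062), (145.8759002685547, 164.70327758789062), 75.62117767333984)
  flange pts [[0.4985, 0.1902, 0.0351], [0.6132, 0.2321, 0.2159]] px [345.6 188.2]
wrist green 6799 [0.1963 0.2007 0.3195]
  collar 4304 [0.5437 0.1756 0.0861] [0.6189 0.2667 0.0926]
  blue 13926 ((582.3544921875, 223.6199188232422), (147.2451934814453, 153.7791290283203), 75.56979370117188)
   yel 112 [349.1 191.2] [0.561  0.2483] r 0.0405 ang 135.7
   red 111 [366.4 208.4] [0.5775 0.2588] r 0.0408 ang 107.9
   wht 209 [339.7 189.2] [0.5578 0.2415] r 0.0388 ang 146.3
   wht 184 [359.  197.3] [0.5674 0.2549] r 0.0416 ang 122.9
   wht 7 [374.7 219.4] [0.5878 0.2635] r 0.0436 ang 92.9
   wht 150 [374.2 237.4] [0.6025 0.2603] r 0.0422 ang 72.8
  flange pts [[0.5371, 0.1474, 0.1939], [0.6098, 0.3021, 0.3202]] px [313.4 297.3]
```

View pics/s1.png

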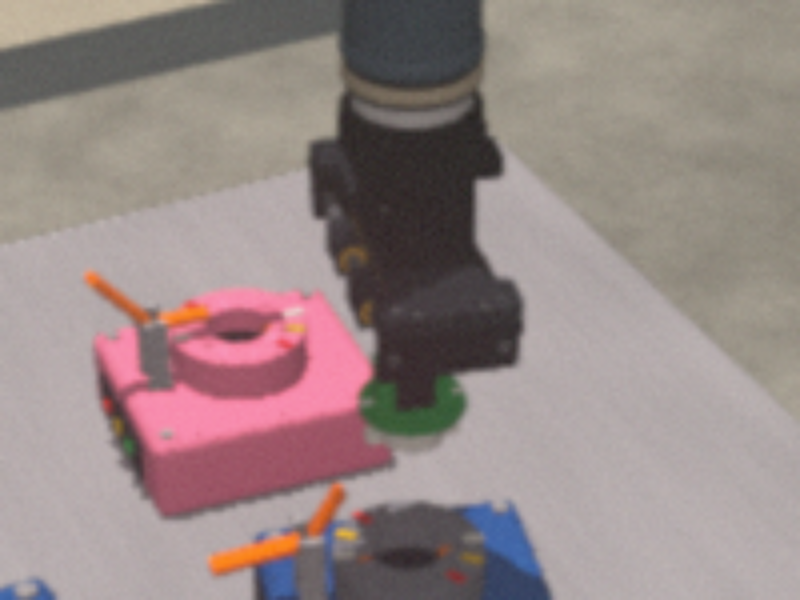

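The side view shows the nose up at (333,505) and the lid held level at (412,405). I lower to just above the collar and compare the lid with the collar in one picture.

arm_command([
  {"x": 0.0015, "y": 0.003, "z": 0.04, "rx": 0, "ry": 0, "rz": 0.033, "gripper": -1},
  {"x": 0.0015, "y": 0.003, "z": 0.08, "rx": 0, "ry": 0, "rz": 0.033, "gripper": -1},
  {"x": 0.0015, "y": 0.003, "z": 0.115, "rx": 0, "ry": 0, "rz": 0.033, "gripper": -1},
  {"x": 0.0015, "y": 0.003, "z": 0.13, "rx": 0, "ry": 0, "rz": 0.033, "gripper": -1},
  {"x": 0.0015, "y": 0.003, "z": 0.13, "rx": 0, "ry": 0, "rz": 0.033, "gripper": -1},
  {"x": 0.0015, "y": 0.003, "z": 0.13, "rx": 0, "ry": 0, "rz": 0.033, "gripper": -1},
])

```text
clock: 9.9
ee_pos: [0.5898, 0.2232, 0.3199]
tcp_rot: [-0.386, -3.118, -0.002]
wrist_force: [0.1, 0.5, -0.7]
gripper_width: 0.0158
finger_force: 40.0
```

```bash
cat > fit.py <<'E'
from h import *
from scipy.optimize import least_squares
import sys
st(); s0=r.sense(); zl=s0["ee_pos"][2]-.211+.003  # lid underside... TCP .2137 at rest .003
zl=s0["ee_pos"][2]-.2137+.003
tcp=np.array(s0["ee_pos"][:2])
def arc(f,m,z,rad,guess):
    """outer contour of mask m, cast on plane z, robust fit of a circle of known radius"""
    m=cv2.morphologyEx(m.astype(np.uint8),cv2.MORPH_CLOSE,np.ones((3,3)))
    c=max(cv2.findContours(m,cv2.RETR_EXTERNAL,cv2.CHAIN_APPROX_NONE)[0],key=len)[:,0]
    E=np.array([plane(f,u,v,z)[:2] for u,v in c])
    c=np.array(guess)
    for tol in(.006,.003,.0015,.0015):
        k=abs(np.hypot(*(E-c).T)-rad)<tol
        if k.sum()<8: break
        c=least_squares(lambda p:np.hypot(*(E[k]-p).T)-rad,c,loss="soft_l1",f_scale=.0005).x
    return c,k.sum(),np.degrees(np.arctan2(*(E[k]-c).T[::-1])).round(0)
for n in("wrist","side"):
    f=grab(n); P=cloud(f); H=cv2.cvtColor(f["pixels"],cv2.COLOR_RGB2HSV).astype(int); h,s,v=H[...,0],H[...,1],H[...,2]
    T=(np.hypot(P[...,0]-.59,P[...,1]-.22)<.06)&(f["range_z"]>0)
    G=T&(h>45)&(h<85)&(s>70)&(abs(P[...,2]-zl-.026)<.006)
    w=T&(abs(P[...,2]-zl-.026)<.004)
    cl,k1,a1=arc(f,w,zl+.026,.031,tcp)
    C=T&(abs(P[...,2]-.09)<.003)
    cc,k2,a2=arc(f,C,.09,.046,[.59,.22])
    print(n,"lid",cl.round(4),k1,(a1.min(),a1.max()),"green z",np.median(P[G][:,2]).round(4),zl+.026,"collar",cc.round(4),k2,(a2.min(),a2.max()),"collar-lid",(cc-cl).round(4))
    for nm,m in(("yel",(h>22)&(h<33)&(s>120)),("red",((h<4)|(h>175))&(s>150))):
        k,L,S,ce=cv2.connectedComponentsWithStats((m&T&(abs(P[...,2]-.09)<.006)).astype(np.uint8))
        for i in range(1,k):
            if S[i,4]>3: w_=plane(f,*ce[i],.09)[:2]; print("  ",nm,S[i,4],w_.round(4),np.degrees(np.arctan2(*(w_-cc)[::-1])).round(1),np.hypot(*(w_-cc)).round(4))
    if len(sys.argv)>1 and n==sys.argv[1]: save(f,sys.argv[2])
E
python3 fit.py wrist w5.png
```

```text
t 9.9 p [0.5898 0.2232 0.3199] yaw 2.895 zax [-0.     0.001 -1.   ] F [ 0.1  0.5 -0.7] M [-0.02  0.02 -0.02] w 0.015833072233189114 39.974165917374194 q [-0.6   0.48  0.24  1.74 -0.14  0.93  1.02]
wrist lid [0.5899 0.2236] 170 (np.float64(-179.0), np.float64(180.0)) green z 0.1354 0.13524197114651607 collar [0.5896 0.2221] 125 (np.float64(-180.0), np.float64(179.0)) collar-lid [-0.0003 -0.0015]
   yel 191 [0.5609 0.2484] 137.5 0.0389
   red 180 [0.5776 0.2589] 108.1 0.0388
side lid [0.591  0.2213] 31 (np.float64(-177.0), np.float64(168.0)) green z 0.135 0.13524197114651607 collar [0.5901 0.2199] 43 (np.float64(-169.0), np.float64(170.0)) collar-lid [-0.0009 -0.0014]
```

View pics/w5.png

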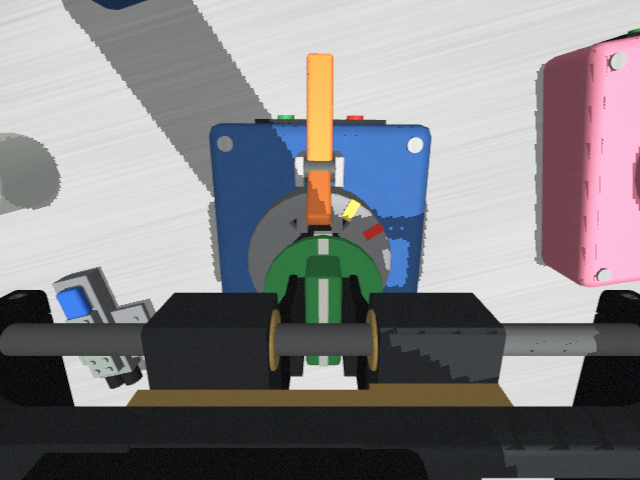

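The wrist and side views agree that the lid must shift about (-0.6, -1.4) mm. The nose at (318,215) is clear of the lid at (323,265).

Run:
```python
from h import *
y=np.radians(165.7)
plan([.5892,.2217,.305],y);plan([.5892,.2217,.281],y)
```

```text
xyz [ 0.0006 -0.0035  0.0307] rot [0.0035 0.0005 0.0061]
xyz [ 0.0006 -0.0036  0.0787] rot [0.0035 0.0005 0.0061]
```

arm_command([
  {"x": 0.0006, "y": -0.0035, "z": 0.015, "rx": 0, "ry": 0, "rz": 0.006, "gripper": -1},
  {"x": 0.0006, "y": -0.0035, "z": 0.03, "rx": 0, "ry": 0, "rz": 0.006, "gripper": -1},
  {"x": 0.0006, "y": -0.0035, "z": 0.03, "rx": 0, "ry": 0, "rz": 0.006, "gripper": -1},
  {"x": 0.0006, "y": -0.0035, "z": 0.03, "rx": 0, "ry": 0, "rz": 0.006, "gripper": -1},
  {"x": 0.0006, "y": -0.0035, "z": 0.03, "rx": 0, "ry": 0, "rz": 0.006, "gripper": -1},
  {"x": 0.0006, "y": -0.0035, "z": 0.03, "rx": 0, "ry": 0, "rz": 0.006, "gripper": -1},
])

```text
clock: 10.6
ee_pos: [0.5888, 0.2218, 0.3043]
tcp_rot: [-0.39, -3.116, -0.001]
wrist_force: [-1.1, 0.4, -0.8]
gripper_width: 0.0155
finger_force: 40.0
```

```bash
python3 - <<'E'
from h import *
y=np.radians(165.7)
st();plan([.5892,.2217,.305],y);plan([.5892,.2217,.281],y)
E
python3 fit.py
```

```text
t 10.6 p [0.5888 0.2218 0.3043] yaw 2.8924 zax [-0.001  0.001 -1.   ] F [-1.1  0.4 -0.8] M [ 0.02 -0.04  0.03] w 0.015537620849429477 39.974113893695176 q [-0.6   0.5   0.24  1.76 -0.15  0.9   1.02]
xyz [-0.0008  0.     -0.0013] rot [ 0.0013 -0.0021  0.0007]
xyz [-0.0009 -0.      0.0467] rot [ 0.0013 -0.0021  0.0007]
t 10.6 p [0.5888 0.2218 0.3043] yaw 2.8924 zax [-0.001  0.001 -1.   ] F [-1.1  0.4 -0.8] M [ 0.02 -0.04  0.03] w 0.015537620849429477 39.974113893695176 q [-0.6   0.5   0.24  1.76 -0.15  0.9   1.02]
wrist lid [0.5888 0.2221] 171 (np.float64(-179.0), np.float64(179.0)) green z 0.1198 0.11963916680161499 collar [0.5891 0.2203] 120 (np.float64(60.0), np.float64(155.0)) collar-lid [ 0.0003 -0.0018]
   yel 227 [0.561  0.2485] 135.0 0.0398
   red 210 [0.5776 0.2589] 106.6 0.0403
side lid [0.5899 0.2198] 28 (np.float64(-176.0), np.float64(169.0)) green z 0.1196 0.11963916680161499 collar [0.5899 0.2198] 40 (np.float64(-156.0), np.float64(174.0)) collar-lid [0.     0.0001]
```

arm_command([
  {"x": -0.0008, "y": 0, "z": 0.004, "rx": 0, "ry": 0, "rz": 0, "gripper": -1},
  {"x": -0.0008, "y": 0, "z": 0.008, "rx": 0, "ry": 0, "rz": 0, "gripper": -1},
  {"x": -0.0008, "y": 0, "z": 0.012, "rx": 0, "ry": 0, "rz": 0, "gripper": -1},
  {"x": -0.0008, "y": 0, "z": 0.015, "rx": 0, "ry": 0, "rz": 0, "gripper": -1},
  {"x": -0.0008, "y": 0, "z": 0.015, "rx": 0, "ry": 0, "rz": 0, "gripper": -1},
])

```text
clock: 11.2
ee_pos: [0.589, 0.2216, 0.2963]
tcp_rot: [-0.39, -3.115, -0.0]
wrist_force: [-0.1, 0.1, 0.4]
gripper_width: 0.0155
finger_force: 40.0
```

The lid has entered freely. I continue down.

arm_command([
  {"x": 0, "y": 0, "z": 0.005, "rx": 0, "ry": 0, "rz": 0, "gripper": -1},
  {"x": 0, "y": 0, "z": 0.01, "rx": 0, "ry": 0, "rz": 0, "gripper": -1},
  {"x": 0, "y": 0, "z": 0.015, "rx": 0, "ry": 0, "rz": 0, "gripper": -1},
  {"x": 0, "y": 0, "z": 0.02, "rx": 0, "ry": 0, "rz": 0, "gripper": -1},
  {"x": 0, "y": 0, "z": 0.025, "rx": 0, "ry": 0, "rz": 0, "gripper": -1},
  {"x": 0, "y": 0, "z": 0.028, "rx": 0, "ry": 0, "rz": 0, "gripper": -1},
  {"x": 0, "y": 0, "z": 0.028, "rx": 0, "ry": 0, "rz": 0, "gripper": -1},
])

```text
clock: 11.9
ee_pos: [0.589, 0.2216, 0.2823]
tcp_rot: [-0.39, -3.115, -0.0]
wrist_force: [0.2, -0.4, -1.5]
gripper_width: 0.0161
finger_force: 40.0
```

arm_command([
  {"x": 0, "y": 0, "z": 0.003, "rx": 0, "ry": 0, "rz": 0, "gripper": -1},
  {"x": 0, "y": 0, "z": 0.006, "rx": 0, "ry": 0, "rz": 0, "gripper": -1},
  {"x": 0, "y": 0, "z": 0.006, "rx": 0, "ry": 0, "rz": 0, "gripper": -1},
])

```text
clock: 12.2
ee_pos: [0.5892, 0.2216, 0.2808]
tcp_rot: [-0.391, -3.116, -0.002]
wrist_force: [-2.3, -0.8, 4.6]
gripper_width: 0.0158
finger_force: 40.0
```

Seated at the expected height with light contact. I turn slowly clockwise.

arm_command([
  {"x": 0, "y": 0, "z": 0, "rx": 0, "ry": 0, "rz": 0.1, "gripper": -1},
  {"x": 0, "y": 0, "z": 0, "rx": 0, "ry": 0, "rz": 0.2, "gripper": -1},
  {"x": 0, "y": 0, "z": 0, "rx": 0, "ry": 0, "rz": 0.3, "gripper": -1},
  {"x": 0, "y": 0, "z": 0, "rx": 0, "ry": 0, "rz": 0.4, "gripper": -1},
  {"x": 0, "y": 0, "z": 0, "rx": 0, "ry": 0, "rz": 0.5, "gripper": -1},
  {"x": 0, "y": 0, "z": 0, "rx": 0, "ry": 0, "rz": 0.5, "gripper": -1},
  {"x": 0, "y": 0, "z": 0, "rx": 0, "ry": 0, "rz": 0.5, "gripper": -1},
])

```text
clock: 12.9
ee_pos: [0.5892, 0.2217, 0.2807]
tcp_rot: [-0.793, -3.039, -0.002]
wrist_force: [-1.5, -1.4, 5.5]
gripper_width: 0.0155
finger_force: 40.0
```

Run:
```python
from h import *
st(); plan([.589,.2217,.2803],np.radians(165.7)-.54)
```

```text
t 12.9 p [0.5892 0.2217 0.2807] yaw 2.6307 zax [-0.001  0.001 -1.   ] F [-1.5 -1.4  5.5] M [-0.05  0.46  0.05] w 0.015513871030929532 39.97989234980196 q [-0.64  0.53  0.3   1.78 -0.2   0.86  0.81]
xyz [ 0.0003 -0.0002  0.0008] rot [ 0.001  -0.0027  0.5323]
```

arm_command([
  {"x": 0, "y": 0, "z": 0, "rx": 0, "ry": 0, "rz": 0.1, "gripper": -1},
  {"x": 0, "y": 0, "z": 0, "rx": 0, "ry": 0, "rz": 0.2, "gripper": -1},
  {"x": 0, "y": 0, "z": 0, "rx": 0, "ry": 0, "rz": 0.3, "gripper": -1},
  {"x": 0, "y": 0, "z": 0, "rx": 0, "ry": 0, "rz": 0.4, "gripper": -1},
  {"x": 0, "y": 0, "z": 0, "rx": 0, "ry": 0, "rz": 0.5, "gripper": -1},
  {"x": 0, "y": 0, "z": 0, "rx": 0, "ry": 0, "rz": 0.53, "gripper": -1},
  {"x": 0, "y": 0, "z": 0, "rx": 0, "ry": 0, "rz": 0.53, "gripper": -1},
  {"x": 0, "y": 0, "z": 0, "rx": 0, "ry": 0, "rz": 0.53, "gripper": -1},
])

```text
clock: 13.7
ee_pos: [0.5892, 0.2219, 0.2807]
tcp_rot: [-1.205, -2.9, -0.002]
wrist_force: [-2.0, 0.5, 4.3]
gripper_width: 0.0157
finger_force: 40.0
```

Run:
```python
from h import *
st(); f=grab("wrist"); save(f,"w6.png",(200,120,460,310),3)
P=cloud(f); H=cv2.cvtColor(f["pixels"],cv2.COLOR_RGB2HSV).astype(int); h,s,v=H[...,0],H[...,1],H[...,2]
c=np.array([.589,.2217]); T=np.hypot(P[...,0]-c[0],P[...,1]-c[1])<.052
G=T&(h>45)&(h<85)&(s>70)&(P[...,2]<.105)&(P[...,2]>.088); print("flange z",np.median(P[G][:,2]))
for nm,m,z in(("yel",(h>22)&(h<33)&(s>120)&(P[...,2]<.094),.09),("red",((h<4)|(h>175))&(s>150)&(P[...,2]<.094),.09),("wht",(s<40)&(v>120)&(P[...,2]>.092)&(P[...,2]<.1),.096)):
    k,L,S,ce=cv2.connectedComponentsWithStats((m&T).astype(np.uint8))
    for i in range(1,k):
        if S[i,4]>8: w=plane(f,*ce[i],z)[:2]-c; print(nm,S[i,4],ce[i].round(1),np.degrees(np.arctan2(*w[::-1])).round(1),np.hypot(*w).round(4))
f=grab("side"); P=cloud(f); H=cv2.cvtColor(f["pixels"],cv2.COLOR_RGB2HSV).astype(int)
o=(np.hypot(P[...,0]-c[0],P[...,1]-c[1])<.14)&(H[...,0]>3)&(H[...,0]<18)&(H[...,1]>150)&(P[...,2]>.08); q=P[o]; print("lever",q[np.argmax(q[:,2])],q[np.argmin(q[:,0])])
```

```text
t 13.7 p [0.5892 0.2219 0.2807] yaw 2.3539 zax [-0.     0.002 -1.   ] F [-2.   0.5  4.3] M [-0.05  0.37  0.12] w 0.015734810471235774 39.990220251493156 q [-0.69  0.54  0.37  1.78 -0.25  0.87  0.57]
flange z 0.09625642037107163
yel 283 [319.7 219. ] 136.6 0.0385
red 285 [358.2 226.7] 107.2 0.039
wht 150 [322.5 246. ] 134.4 0.0263
lever [0.53808062 0.22718773 0.12318571] [0.47594807 0.2445513  0.09704075]
```

View pics/w6.png

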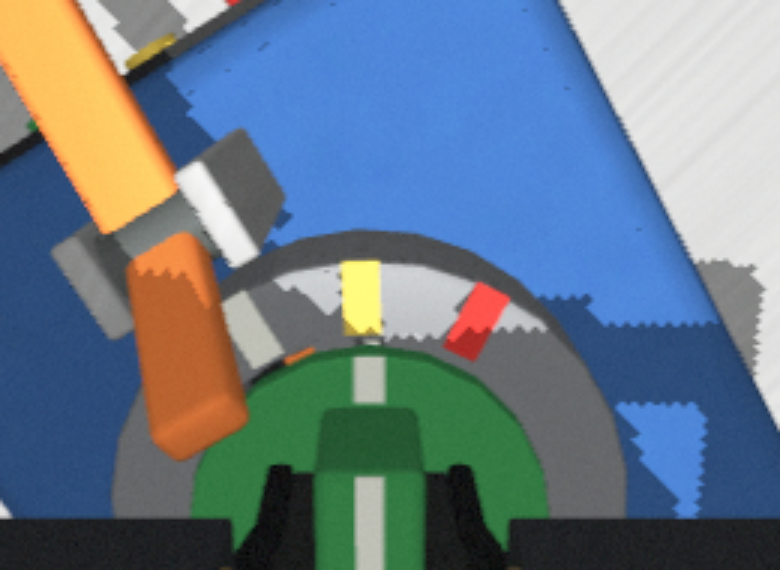

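The picture shows the pointer (370,380) on the yellow mark (361,298), well short of the red one (477,320). The flange is on the collar (top at 0.096) and the nose is up. I hand in while holding.

```bash
python3 -c "
from h import *
print(r.finish_job()); st()"
```

```text
the job is handed in; nothing more can be done
None
the job is handed in; nothing more can be done
```

I handed the job in with the keeper lever fully down, the lid seated in the mouth, and the lid turned to the yellow mark (pointer about 0.04 rad past it) and still gripped; no verdict came back.

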